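Bring a display stand's foot down to its disc

TASK

Two small wooden display stands are fixed to the shop counter, each with one adjustable foot on an arm at the customers' side. One of these feet still hangs in the air: turn the wing knob above it clockwise, seen from above, until its rubber pad just touches the cork disc below, without screwing it hard down, and let go. Leave the other stand's foot, which is already down, as it is.

Things in the scene. Friction and masses are not known exactly. Their poses are not given: they have to be found in the camera images.
- wing_a_grip (a point): Steel wing knob over the foot that hangs: upright bar 44 long, 14 thick, 34 mm high (89 to 123 mm above the counter), on a 36 mm round collar. Point: on its upright axis, 110 mm up; x along the bar, z up. Stands on a steel arm, axis 75 mm outside the +x edge of a 180 x 200 mm board (top 90 mm up). It turns but does not sink; friction 0.12 N m holds it. The stands look alike; sides vary.
- wing_a (a joint): Angle of that knob, rad, growing clockwise from above; 0 (foot fully up) to a stop at 2.0; starts at 0.1 to 0.7. The foot sinks 6 mm per rad. The pad first touches its disc at 1.30. At 1.50 the bar is parallel to the board's edge beside it and the pad rests lightly (4 N): well set, and under a quarter turn from any start. Past 1.75 it is screwed hard down.
- foot_a: Grey rubber pad of that foot, 40 mm across, 12 mm thick, on a steel stem straight below the knob. Origin: centre of its underside, z up. Below it on the counter lies a loose cork disc, 60 mm across, 6 mm thick: the pad touches when its underside is 6 mm above the counter; it starts 3.6 to 7.2 mm above the disc. It gives 1 mm per 3 N.
- wing_b (a joint): Angle of the like knob on the other stand, rad, same sense. It starts at 1.4 to 1.6: its bar is nearly parallel to its board's edge and its pad is already on its cork disc. Not to be turned.

How it is judged:
At the end, for the whole second after the job is handed in: The raised foot's pad rests on its disc with 0.3 to 9 N, its knob between 1.25 and 1.8 rad (touching, not screwed hard down), and the other stand's knob still stands between 1.25 and 1.75 rad (contact force between foot_a and anything else between 0.3 and 9 N and value of joint wing_a between 1.25 and 1.8 rad and value of joint wing_b between 1.25 and 1.75 rad).
It fails at once if the other stand's foot, already down, is turned (value of joint wing_b below 1.25 rad or value of joint wing_b above 1.75 rad).
It also fails if it takes over 35 s, if anything falls off the work surface, if the arm or the gripper's body presses on something with over 40 N, if the wrist force passes 120 N, or if a joint passes its speed limit or range.

ROBOT

A 6-joint arm with a two-finger parallel gripper is mounted at the origin on the work surface. World frame = base frame: x ahead of the robot, y to its left, z up, the work surface at z = 0. Lengths are in m, angles in rad, forces in N, time in s.
With the tool pointing down it reaches from about 0.35 to 0.975 m from the base axis. Payload 4.9 kg.
Tool frame: the origin (TCP) lies midway between the tips of the shut fingers; the grasp point (between the pads) lies 19 mm behind it; z points along the fingers, y is the line along which they close (so a half turn about z gives the same grasp; the last joint's range is limited). The gripper opens to 85 mm and grips with 20 to 120 N. Pads are 22 mm wide; open, the fingers measure 114 mm over their backs; the gripper's body (76 mm by 85 mm) begins 54 mm behind the grasp point. The pads swing forward as they close: fully open they stand 13 mm farther back than shut.
Start: joints at [-1.289, 0.053, 1.613, -0, 1.476, -0.119], TCP at [0.244, -0.575, 0.201] pointing down, gripper open.
Joint ranges: [-3.01, 3.01], [-1.01, 2.22], [0.06, 2.58], [-1.02, 4.17], [0.09, 2.62], [-3.14, 3.14]. Speed limits (rad/s): [2.57, 2.57, 3.14, 3.14, 3.14, 3.14].

INTERFACE

Orientations are given as a unit quaternion [w, x, y, z].
In Python, from plant import * gives the robot as it stands.
- The arm moves only by the tool jog_arm, never from a script. Its argument "targets" is a list of rows, each a list of 3 entries, a list of its own where there are three numbers: the shift along the tool's x, y, z in units of 25 mm (1.0 is 25 mm), then the turn, a rotation vector about the tool's x, y, z in units of 8 degrees (1.0 is 8 degrees), then the opening in per cent of the stroke, from 0 (shut) to 100 (fully open). A call has 1 to 8 rows; each row is the pose to reach, as a shift and turn from the pose commanded when the call began, along the tool's axes at that moment; what a row does not reach only later rows make up. A row lasts 1/8 s, in which the tool goes at most 62.5 mm and 10.7 degrees, less where a joint would pass 70% of its speed; a pose out of reach is approached as far as the arm can. A call with a gripper value outside its range is refused whole. The fingers move at their own pace and stop on an object; the grip force is fixed at half the most. Time passes only in rows, so rows that repeat a pose let the fingers close. It gives the time, the measured TCP pose, the force, the opening and the grip force at its end, in the units of the state.
- state(): the state, without advancing time (a new reading comes with each control period).
- grab_frame(name): name is "scene" or "top" or "wrist"; returns (picture, depth): 384x512x3 uint8, red, green, blue; 384x512 float32, m along the optical axis (not along the pixel's ray), 0 where there is no reading.
- camera_params(name): a dict with "fovy" (degrees; the focal length in pixels is half the picture's height over the tangent of half this angle, whatever the lens; pixels are square), "cx", "cy" (the principal point, pixels), "rvec" (rotation vector, rad) and "tvec" (3), from world to camera coordinates, as OpenCV has them; the wrist camera has in their place "hand_eye" (4x4, takes a point from camera to tool coordinates, whose origin is the TCP and whose axes are the flange's). Camera axes: x right, y down, z forward; pixel columns grow to the right and rows downward; lengths in m; the calibration is good to about 2 mm. A picture is of the moment at which its call begins: read the wrist's pose just before it. camera_params takes no time and is no camera call.
- job_done(): hands the job in; it is judged then, once.
The state is a dict: "time": time; "joint_pos": joint angles; "joint_vel": joint speeds; "joint_efforts": joint torques, N m; "tool_pos": TCP position; "tool_rot": TCP orientation; "contact_force": force on the tool from outside, world axes, zero at the start; "ft_torque": the same for the moment, N m; "gripper_width": opening from 0.0 (shut) to 1.0 (fully open); "grasp_force": force on a finger pad.
Only numpy, scipy, OpenCV 4.12 (cv2) and the standard library are available. Lean on these libraries where they do the work, as an engineer would, in place of code of your own. Each camera call takes 0.05 s, during which the arm holds its last target. There are 200 camera calls.

## Working session

There is one attempt and no reset: what is moved stays moved. The work goes in short steps, Python scripts to look and compute and a tool call to move; the robot and the scene stay as the last step left them, time stands still between calls to the robot, and variables do not carry over. Pictures are saved under pics/ and viewed, at most 10 in all, crops included, and the job is handed in when it is done.

Besides the shell and the picture viewer there is one more tool, called after "Request:" as name(argument=value, ...), one argument or row to a line, values as JSON. jog_arm: Moves the arm, as the interface text tells. Its arguments: {"type":"object","properties":{"targets":{"type":"array"}},"required":["targets"]}

```bash
mkdir -p pics; cat > h.py <<'E'
from plant import *
import numpy as np, cv2
from scipy.spatial.transform import Rotation as R
def cam(n, st=None):
    c=camera_params(n); f=192/np.tan(np.radians(c["fovy"])/2)
    if "hand_eye" in c:
        q=st["tool_rot"]; T=np.eye(4); T[:3,:3]=R.from_quat([q[1],q[2],q[3],q[0]]).as_matrix(); T[:3,3]=st["tool_pos"]
        M=T@np.array(c["hand_eye"]); return f,c["cx"],c["cy"],M[:3,:3],M[:3,3]
    r=cv2.Rodrigues(np.array(c["rvec"],float))[0]; return f,c["cx"],c["cy"],r.T,-r.T@np.array(c["tvec"],float)
def cast(C,u,v,z):
    f,cx,cy,Rm,o=C; d=Rm@np.array([(u-cx)/f,(v-cy)/f,1]); return o+d*(z-o[2])/d[2]
def cloud(C,dep):
    f,cx,cy,Rm,o=C; v,u=np.mgrid[:384,:512]; p=np.stack([(u-cx)/f*dep,(v-cy)/f*dep,dep],-1); return p@Rm.T+o
E
python3 - <<'E'
from h import *
for n in("scene","top"):
    p,d=grab_frame(n); np.savez(f"{n}.npz",p=p,d=d); cv2.imwrite(f"pics/{n}0.png",p[:,:,::-1]); print(n,camera_params(n),(d>0).mean())
s=state();print(s)
p,d=grab_frame("wrist");np.savez("wrist.npz",p=p,d=d)
E
```

```text
scene {'fovy': 54.70779302428738, 'cx': 253.55741099080515, 'cy': 190.33795207970394, 'rvec': array([ 0.89267699,  2.39655545, -1.19055338]), 'tvec': array([ 0.41267691, -0.16919657,  1.16244928])} 0.9961496988932291
top {'fovy': 49.65837487319501, 'cx': 253.87159719536572, 'cy': 182.41268079886427, 'rvec': array([ 2.17632385, -2.19501379,  0.04365275]), 'tvec': array([0.02931508, 0.56658932, 0.89086831])} 0.996002197265625
{'time': 0.1, 'joint_pos': array([-1.28899190e+00,  5.33055169e-02,  1.61413597e+00, -2.10882704e-05,
        1.47602362e+00, -1.19035292e-01]), 'joint_vel': array([-0.00066447, -0.00047834, -0.00366668, -0.00181344,  0.00054485,
       -0.00054745]), 'joint_efforts': array([-3.66214626e-04, -3.94900668e+01, -3.71363568e+01, -1.26666696e-04,
        3.88073604e-03,  6.56870824e-06]), 'tool_pos': array([ 0.24367088, -0.57487216,  0.2002893 ]), 'tool_rot': array([-9.32270797e-04,  9.79982448e-01,  1.99081704e-01, -8.65711482e-05]), 'contact_force': array([0.68337131, 0.48246349, 0.11540678]), 'ft_torque': array([ 0.02208347, -0.01020488,  0.06596468]), 'grasp_force': 0.0, 'gripper_width': 0.9971749397952618}
```

View pics/top0.png

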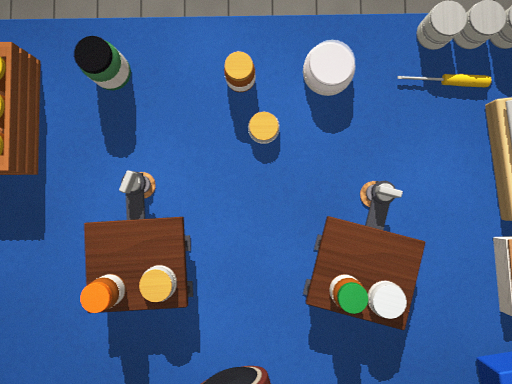

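View pics/scene0.png

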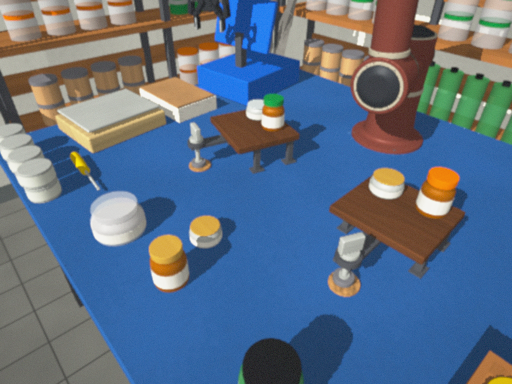

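The top view shows the left stand's knob at about (130,182) and the right stand's at (386,192). I'll measure both bar angles against their board edges.

```bash
python3 - <<'E'
from h import *
z=np.load("top.npz"); C=cam("top"); P=cloud(C,z["d"]); p=z["p"].astype(int)
print("counter z",np.median(P[...,2]), "cam",C[4])
hsv=cv2.cvtColor(z["p"],cv2.COLOR_RGB2HSV)
for n,(u0,u1,v0,v1),(bu0,bu1) in(("L",(105,165,160,215),(75,200)),("R",(350,415,165,222),(295,435))):
    Q=P[v0:v1,u0:u1]; h=hsv[v0:v1,u0:u1]
    m=(Q[...,2]>0.112)&(Q[...,2]<.135)
    mm=m&(h[...,1]<60)&(h[...,2]>150)
    print(n,m.sum(),mm.sum(),"z",np.percentile(Q[mm][:,2],[5,50,95]) )
    vv,uu=np.nonzero(mm); pts=np.array([cast(C,u0+u,v0+v,.123)[:2] for u,v in zip(uu,vv)],np.float32)
    r=cv2.minAreaRect(pts*1000); bx=cv2.boxPoints(r); e=max([bx[1]-bx[0],bx[2]-bx[1]],key=np.linalg.norm)
    print(" bar ctr",r[0],"size",r[1],"dir deg",np.degrees(np.arctan2(e[1],e[0]))%180)
    B=P[210:335,bu0:bu1]; hb=hsv[210:335,bu0:bu1]
    b=(B[...,2]>.08)&(B[...,2]<.098)&(hb[...,0]<15)&(hb[...,1]>100)
    vv,uu=np.nonzero(b); bp=np.array([cast(C,bu0+u,210+v,.09)[:2] for u,v in zip(uu,vv)],np.float32)
    r=cv2.minAreaRect(bp*1000); bx=cv2.boxPoints(r); i=bx[np.argsort(-bx[:,0])[:2]]; e=i[1]-i[0]; a=np.arctan2(e[1],e[0])%np.pi
    print(" board z",np.median(B[b][:,2]),r,"far edge",i.tolist(),np.degrees(a),"knob should be",(i.mean(0)+75*np.array([np.sin(a),-np.cos(a)])).tolist())
    cr=cv2.resize(z["p"][v0-5:v1+5,u0-5:u1+5],None,fx=5,fy=5); cv2.imwrite(f"pics/t{n}.png",cr[:,:,::-1])
a=cv2.imread("pics/tL.png");b=cv2.imread("pics/tR.png");H=min(a.shape[0],b.shape[0]);cv2.imwrite("pics/t.png",np.hstack([a[:H],b[:H]]))
E
```

```text
counter z 0.0003533161947303909 cam [0.51645716 0.0105737  0.92124339]
L 190 145 z [0.12038682 0.12276216 0.12482282]
 bar ctr (566.3712768554688, 271.6470031738281) size (13.336318969726562, 42.577476501464844) dir deg 156.30267
 board z 0.08998510127476583 ((401.83709716796875, 261.2850341796875), (178.63623046875, 198.9391326904297), 3.060995101928711) far edge [[496.33935546875, 166.72689819335938], [485.7161865234375, 365.3821716308594]] 93.061 knob should be [565.9207763671875, 270.0594787597656]
R 183 143 z [0.1200616  0.12232765 0.12459256]
 bar ctr (542.8505859375, -237.4405975341797) size (44.132118225097656, 11.665142059326172) dir deg 75.34443
 board z 0.08976487166117542 ((383.38653564453125, -194.56764221191406), (199.8798370361328, 178.43894958496094), 74.90223693847656) far edge [[495.55743408203125, -121.31607055664062], [443.495361328125, -314.296630859375]] 74.90224 knob should be [541.9376220703125, -237.34136962890625]
```

View pics/t.png

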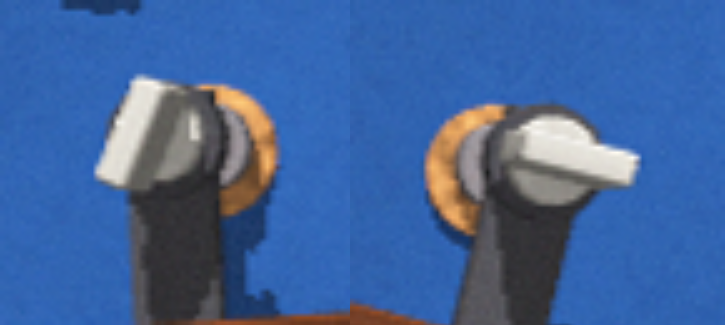

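The left knob's bar lies at 156.3° against a board edge at 93.1°, so it needs 1.10 rad clockwise and starts at about 0.40 rad. It is the hanging foot. The right bar is parallel to its edge and stays as it is. I'll lift, then cross to above the left knob with the tool heading at 156.3°, which keeps joint 6 in range.

Request:
jog_arm(
  targets=[
    [[0, 0, -2.5], [0, 0, 0], 100],
    [[0, 0, -5.2], [0, 0, 0], 100],
    [[25.1, -26.1, -5.2], [0, 0, -16.7], 100],
    [[25.1, -26.1, -5.2], [0, 0, -16.7], 100],
    [[25.1, -26.1, -5.2], [0, 0, -16.7], 100],
    [[25.1, -26.1, -5.2], [0, 0, -16.7], 100],
    [[25.1, -26.1, -5.2], [0, 0, -16.7], 100],
    [[25.1, -26.1, -5.2], [0, 0, -16.7], 100],
  ],
)

```text
time: 1.15
tool_pos: [0.3779, -0.2232, 0.3282]
tool_rot: [0.0, 0.721, 0.693, 0.0]
contact_force: [0.8, -0.9, -1.2]
gripper_width: 1.002
grasp_force: 0.0
```

```bash
cat >> h.py <<'E'
def todo(x,y,z,head):
    s=state(); q=s["tool_rot"]; M=R.from_quat([q[1],q[2],q[3],q[0]]).as_matrix()
    h=np.radians(head); G=np.array([[np.cos(h),np.sin(h),0],[np.sin(h),-np.cos(h),0],[0,0,-1]])
    print("t",s["time"],"pos",s["tool_pos"].round(4),"heading",np.degrees(np.arctan2(M[1,0],M[0,0])),"j",s["joint_pos"].round(2))
    print("shift units",(M.T@(np.array([x,y,z])-s["tool_pos"])/.025).round(2),"turn units",(np.degrees(R.from_matrix(M.T@G).as_rotvec())/8).round(2),"F",s["contact_force"].round(1))
E
python3 -c "
from h import *
todo(.566,.271,.22,156.3)"
```

```text
t 1.15 pos [ 0.3779 -0.2232  0.3282] heading 87.74333198971124 j [-0.7  -0.45  1.84  0.    1.75 -0.66]
shift units [20.05  6.74  4.33] turn units [ 0.    0.   -8.57] F [ 0.8 -0.9 -1.2]
```

Request:
jog_arm(
  targets=[
    [[20, 6.7, 0], [0, 0, -8.6], 100],
    [[20, 6.7, 0], [0, 0, -8.6], 100],
    [[20, 6.7, 0], [0, 0, -8.6], 100],
    [[20, 6.7, 0], [0, 0, -8.6], 100],
    [[20, 6.7, 0], [0, 0, -8.6], 100],
    [[20, 6.7, 0], [0, 0, -8.6], 100],
    [[20, 6.7, 0], [0, 0, -8.6], 100],
    [[20, 6.7, 0], [0, 0, -8.6], 100],
  ],
)

```text
time: 2.15
tool_pos: [0.558, 0.2434, 0.3282]
tool_rot: [-0.0, 0.206, 0.979, -0.0]
contact_force: [1.0, 0.1, 1.2]
gripper_width: 1.0
grasp_force: 0.0
```

```bash
python3 -c "
from h import *
todo(.566,.271,.22,156.3)"
```

```text
t 2.15 pos [0.558  0.2434 0.3282] heading 156.26835815695924 j [ 0.29 -0.03  1.49 -0.    1.68 -0.87]
shift units [0.15 1.14 4.33] turn units [-0.  0. -0.] F [1.  0.1 1.2]
```

Request:
jog_arm(
  targets=[
    [[0.15, 1.1, 1.5], [0, 0, 0], 100],
    [[0.15, 1.1, 3], [0, 0, 0], 100],
    [[0.15, 1.1, 3], [0, 0, 0], 100],
    [[0.15, 1.1, 3], [0, 0, 0], 100],
  ],
)

```text
time: 2.65
tool_pos: [0.5659, 0.2679, 0.255]
tool_rot: [0.001, 0.206, 0.979, 0.0]
contact_force: [0.1, -0.2, 1.8]
gripper_width: 1.0
grasp_force: 0.0
```

```bash
python3 - <<'E'
from h import *
todo(.566,.271,.10,156.3)
s=state(); C=cam("wrist",s); p,d=grab_frame("wrist"); cv2.imwrite("pics/w1.png",p[:,:,::-1])
P=cloud(C,d); hsv=cv2.cvtColor(p,cv2.COLOR_RGB2HSV)
m=(P[...,2]>.117)&(P[...,2]<.13)&(hsv[...,1]<60)&(np.hypot(P[...,0]-.566,P[...,1]-.271)<.035)
vv,uu=np.nonzero(m); print(m.sum(),"px",uu.mean(),vv.mean(),"z",np.percentile(P[m][:,2],[5,50,95]))
pts=np.array([cast(C,u,v,.123)[:2] for u,v in zip(uu,vv)],np.float32)*1000
r=cv2.minAreaRect(pts);bx=cv2.boxPoints(r);e=max([bx[1]-bx[0],bx[2]-bx[1]],key=np.linalg.norm)
print(r,np.degrees(np.arctan2(e[1],e[0]))%180)
E
```

```text
t 2.65 pos [0.5659 0.2679 0.255 ] heading 156.19706745796037 j [ 0.32  0.03  1.55 -0.    1.56 -0.83]
shift units [0.05 0.11 6.2 ] turn units [ 0.01  0.01 -0.01] F [ 0.1 -0.2  1.8]
514 px 258.6167315175097 169.34824902723736 z [0.12001419 0.12218105 0.12344866]
((563.958984375, 272.24322509765625), (13.75241470336914, 43.4841423034668), 66.75899505615234) 156.75902
```

View pics/w1.png

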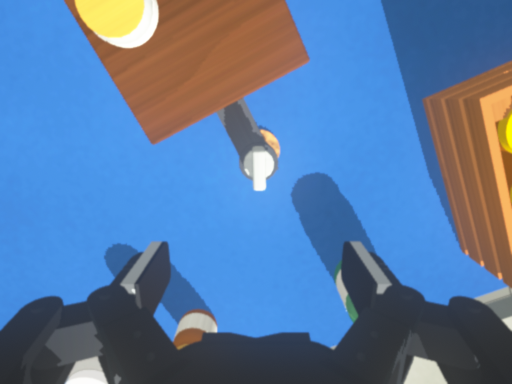

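The wrist view shows the bar upright at pixel (259,169), centred between the fingers. Its position agrees with the top view to 2 mm. Next I descend.

Request:
jog_arm(
  targets=[
    [[0.05, 0.13, 2], [0, 0, 0], 100],
    [[0.05, 0.13, 4], [0, 0, 0], 100],
    [[0.05, 0.13, 5.5], [0, 0, 0], 100],
    [[0.05, 0.13, 6.4], [0, 0, 0], 100],
    [[0.05, 0.13, 6.4], [0, 0, 0], 100],
    [[0.05, 0.13, 6.4], [0, 0, 0], 100],
  ],
)

```text
time: 3.45
tool_pos: [0.5674, 0.2718, 0.0964]
tool_rot: [0.002, 0.206, 0.979, 0.001]
contact_force: [-1.1, -0.0, -0.7]
gripper_width: 1.001
grasp_force: 0.0
```

```bash
python3 -c "
from h import *
todo(.5655,.2713,.094,156.5)"
```

```text
t 3.45 pos [0.5674 0.2718 0.0964] heading 156.19855958198804 j [ 0.33  0.14  1.7   0.    1.3  -0.83]
shift units [ 0.06 -0.05  0.1 ] turn units [ 0.02  0.02 -0.04] F [-1.1 -0.  -0.7]
```

Request:
jog_arm(
  targets=[
    [[0.06, -0.05, 0.1], [0, 0, 0], 60],
    [[0.06, -0.05, 0.1], [0, 0, 0], 30],
    [[0.06, -0.05, 0.1], [0, 0, 0], 5],
    [[0.06, -0.05, 0.1], [0, 0, 0], 5],
    [[0.06, -0.05, 0.1], [0, 0, 0], 5],
    [[0.06, -0.05, 0.1], [0, 0, 0], 5],
    [[0.06, -0.05, 0.1], [0, 0, 0], 5],
  ],
)

```text
time: 4.32
tool_pos: [0.5643, 0.2722, 0.0916]
tool_rot: [0.001, 0.206, 0.979, 0.001]
contact_force: [1.5, 4.7, -0.4]
gripper_width: 0.116
grasp_force: 58.5
```

```bash
python3 -c "
from h import *
todo(.5655,.2713,.094,93.1)"
```

```text
t 4.325 pos [0.5643 0.2722 0.0916] heading 156.2396116323017 j [ 0.33  0.14  1.7   0.    1.29 -0.83]
shift units [-0.06 -0.01 -0.1 ] turn units [ 0.02 -0.01  7.89] F [ 1.5  4.7 -0.4]
```

Gripped with 58 N and low side force. I'll turn clockwise in even steps.

Request:
jog_arm(
  targets=[
    [[0, 0, 0], [0, 0, 0.5], 5],
    [[0, 0, 0], [0, 0, 1], 5],
    [[0, 0, 0], [0, 0, 1.5], 5],
    [[0, 0, 0], [0, 0, 2], 5],
    [[0, 0, 0], [0, 0, 2.5], 5],
    [[0, 0, 0], [0, 0, 3], 5],
    [[0, 0, 0], [0, 0, 3.5], 5],
    [[0, 0, 0], [0, 0, 4], 5],
  ],
)

```text
time: 5.32
tool_pos: [0.5646, 0.2725, 0.0916]
tool_rot: [0.0, 0.469, 0.883, 0.002]
contact_force: [2.7, 6.3, -1.3]
gripper_width: 0.118
grasp_force: 58.6
```

```bash
python3 -c "
from h import *
todo(.5655,.2713,.094,93.1)"
```

```text
t 5.325 pos [0.5646 0.2725 0.0916] heading 124.11826520796252 j [ 0.33  0.14  1.7   0.    1.29 -0.27]
shift units [-0.06  0.   -0.1 ] turn units [ 0.03 -0.02  3.88] F [ 2.7  6.3 -1.3]
```

Request:
jog_arm(
  targets=[
    [[0, 0, 0], [0, 0, 0.6], 5],
    [[0, 0, 0], [0, 0, 1.2], 5],
    [[0, 0, 0], [0, 0, 1.8], 5],
    [[0, 0, 0], [0, 0, 2.4], 5],
    [[0, 0, 0], [0, 0, 3], 5],
    [[0, 0, 0], [0, 0, 3.5], 5],
    [[0, 0, 0], [0, 0, 3.9], 5],
    [[0, 0, 0], [0, 0, 3.9], 5],
  ],
)

```text
time: 6.32
tool_pos: [0.5651, 0.2728, 0.0916]
tool_rot: [0.0, 0.688, 0.726, 0.003]
contact_force: [3.6, 7.6, -2.2]
gripper_width: 0.119
grasp_force: 58.5
```

Request:
jog_arm(
  targets=[
    [[0, 0, 0], [0, 0, 0], 30],
    [[0, 0, 0], [0, 0, 0], 60],
    [[0, 0, 0], [0, 0, 0], 100],
    [[0, 0, 0], [0, 0, 0], 100],
    [[0, 0, 0], [0, 0, 0], 100],
    [[0, 0, 0], [0, 0, 0], 100],
    [[0, 0, -1.5], [0, 0, 0], 100],
    [[0, 0, -3], [0, 0, 0], 100],
  ],
)

```text
time: 7.32
tool_pos: [0.5631, 0.2707, 0.1661]
tool_rot: [-0.0, 0.688, 0.726, -0.001]
contact_force: [0.8, 0.2, 0.2]
gripper_width: 0.998
grasp_force: 0.0
```

Request:
jog_arm(
  targets=[
    [[0, 0, -2], [0, 0, 0], 100],
    [[0, 0, -4], [0, 0, 0], 100],
    [[0, 0, -4], [0, 0, 0], 100],
    [[0, 0, -4], [0, 0, 0], 100],
  ],
)

```text
time: 7.82
tool_pos: [0.5635, 0.2708, 0.2655]
tool_rot: [-0.0, 0.688, 0.726, -0.0]
contact_force: [0.6, 0.8, -0.7]
gripper_width: 1.0
grasp_force: 0.0
```

```bash
python3 - <<'E'
from h import *
todo(.5655,.2713,.094,93.1)
s=state(); C=cam("wrist",s); p,d=grab_frame("wrist"); cv2.imwrite("pics/w2.png",p[:,:,::-1])
P=cloud(C,d); hsv=cv2.cvtColor(p,cv2.COLOR_RGB2HSV)
def rect(m,z):
    pts=np.array([cast(C,u,v,z)[:2] for v,u in zip(*np.nonzero(m))],np.float32)*1000
    r=cv2.minAreaRect(pts);bx=cv2.boxPoints(r);e=max([bx[1]-bx[0],bx[2]-bx[1]],key=np.linalg.norm)
    print(m.sum(),r,np.degrees(np.arctan2(e[1],e[0]))%180)
rect((P[...,2]>.117)&(P[...,2]<.13)&(hsv[...,1]<60)&(np.hypot(P[...,0]-.566,P[...,1]-.271)<.035),.123)
p2,_=grab_frame("scene"); cv2.imwrite("pics/s2.png",cv2.resize(p2[220:310,300:400],None,fx=5,fy=5)[:,:,::-1])
E
```

```text
t 7.825 pos [0.5635 0.2708 0.2655] heading 93.02111322812125 j [ 0.33  0.02  1.54 -0.    1.58  0.28]
shift units [0.02 0.09 6.86] turn units [-0.    0.   -0.01] F [ 0.6  0.8 -0.7]
486 ((565.21044921875, 272.7518310546875), (13.201976776123047, 43.800453186035156), 3.4665987491607666) 93.46656
```

View pics/w2.png

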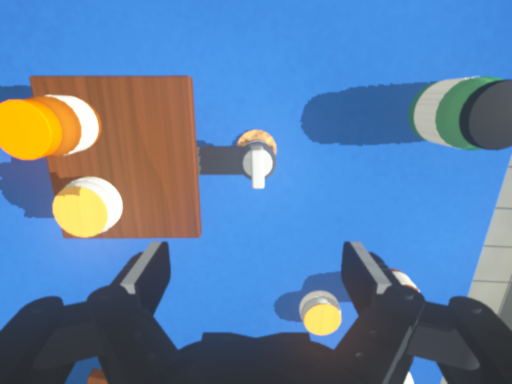

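View pics/s2.png

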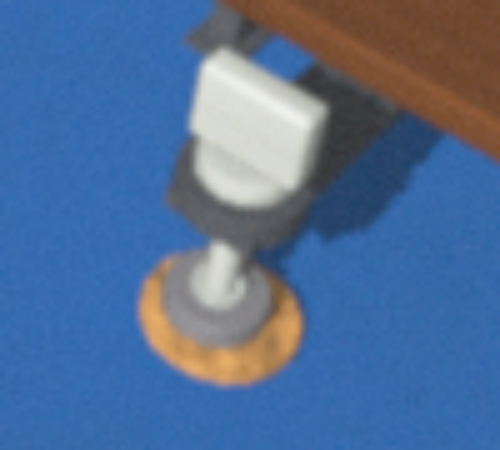

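The wrist view shows the bar at (259,165), parallel to the board edge at column 195–200. It measures 93.5° against the edge's 93.1°, so the knob stands at about 1.49 rad. The scene crop shows the pad resting on the cork disc around (215,300). The knob is released and the arm is clear, so I'm handing in.

```bash
python3 -c "
from plant import *
print(job_done())"
```

```text
the job is handed in; nothing more can be done
None
```

I turned the hanging foot's knob (the left stand in the top view) to about 1.49 rad, so its pad rests on the cork disc, then let go and handed the job in at about 8 s; the other stand's knob was not touched, and the hand-in returned no verdict.

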